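# Trace two faces of a batch of L-blocks

## Robot

A 6-joint arm with a two-finger parallel gripper is mounted at the origin on the work surface. World frame = base frame: x ahead of the robot, y to its left, z up, the work surface at z = 0. Lengths are in m, angles in rad, forces in N, time in s.
With the tool pointing down it reaches from about 0.325 to 0.9 m from the base axis. Payload 6.1 kg.
Tool frame: the origin (TCP) lies midway between the tips of the shut fingers; the grasp point (between the pads) lies 19 mm behind it; z points along the fingers, y is the line along which they close (so a half turn about z gives the same grasp; the last joint's range is limited). The gripper opens to 85 mm and grips with 20 to 120 N. Pads are 22 mm wide; open, the fingers measure 114 mm over their backs; the gripper's body (76 mm by 85 mm) begins 54 mm behind the grasp point. The pads swing forward as they close: fully open they stand 13 mm farther back than shut.
Start: joints at [-1.28, 0.22, 1.526, -0, 1.395, -0.126], TCP at [0.253, -0.571, 0.231] pointing down, gripper open.
Joint ranges: [-2.98, 2.98], [-0.91, 2.08], [0.09, 2.57], [-1.24, 4.39], [0.2, 2.65], [-2.68, 2.68]. Speed limits (rad/s): [2.57, 2.57, 3.01, 3.14, 3.14, 3.14].

## Interface

Orientations are given as [roll, pitch, yaw] about the fixed x, y, z axes, in that order (R = Rz(yaw) Ry(pitch) Rx(roll)).
In Python, from plant import movep, move_l, set_joints, gripper_to, hold, inverse_kinematics, observe, get_image, get_calibration, Unreachable, job_done gives the robot as it stands. Calls block until the motion is done:
- movep(position, orientation): joint-space move of the TCP to a pose.
- move_l(position, feed=0.15, rotation=None, max_force=None): straight line of the TCP; rotation=None keeps the orientation; feed is the mean speed in m/s. With max_force (N) it stops when the force on the tool has changed by that much, and returns True; else False.
- set_joints(angles): joint-space move.
- gripper_to(opening, f_grip=None): finger opening in m; f_grip is the grip in N (None keeps the last); returns when the fingers have stopped.
- hold(seconds).
- inverse_kinematics(position, orientation): joint angles nearest the present ones, or None.
- observe(): the state.
- get_image(name): name is "scene" or "top" or "wrist"; returns (picture, depth): 400x640x3 uint8, red, green, blue; 400x640 float32, m along the optical axis (not along the pixel's ray), 0 where there is no reading.
- get_calibration(name): a dict with "intrinsics" (3x3 intrinsics, pixels), "world_from_camera" (4x4, takes a point from camera to world coordinates). Camera axes: x right, y down, z forward; pixel columns grow to the right and rows downward; lengths in m; the calibration is good to about 2 mm. A picture is of the moment at which its call begins: read the wrist's pose just before it. get_calibration takes no time and is no camera call; for the wrist camera it gives the pose at the moment of the call.
A pose or a line that the arm cannot do raises Unreachable and nothing moves.
- job_done(): hands the job in; it is judged then, once.
The state is a dict: "time_s": time; "q": joint angles; "joint_velocities": joint speeds; "joint_torque": joint torques, N m; "eef_pos": TCP position; "tcp_rot": TCP orientation; "ft_force": force on the tool from outside, world axes, zero at the start; "torque": the same for the moment, N m; "opening": finger opening in m; "grasp_force": force on a finger pad.
Only numpy, scipy, OpenCV 4.12 (cv2) and the standard library are available. Lean on these libraries where they do the work, as an engineer would, in place of code of your own. Each camera call takes 0.05 s, during which the arm holds its last target. There are 200 camera calls.

## Task

Trace the batch of aluminium L-blocks on the tracing stand: bring the stylus carriage fully home (the end of its rail at the robot's right hand), stand all the blocks upright along the stop strip, each with its plain end (the one opposite the tab) square and tight against the strip, and slide the carriage all the way to the other end. Leaving the carriage there, turn every block so that its tall back face is square and tight against the strip, then slide the carriage fully home again. Finally put the blocks into the tray, one to a pocket, upright and flat on the floor with every tab pointing to the tray's pull-lug side, leave the carriage home, and leave the other things on the table alone.

Things in the scene. Friction and masses are not known exactly. Their poses are not given: they have to be found in the camera images.
- block_a: aluminium L-section block, 150 g, all alike, 2 or 3 present (else None). Base 50 (x) x 40 (y) x 16 mm high; a wall 50 long, 14 thick (y +6 to +20 mm) rises flush with the +y side to 46 mm above the underside: grip it here. A tab 14 long x 16 wide x 8 high sticks out of the middle of the -x end. Origin: centre of the base's underside, z up. Starts upright on a rubber mat 3 mm thick
- block_a_end (a point): block_a: lower edge, middle of the plain end face (x = +25 mm in the block's frame)
- block_a_back (a point): block_a: lower edge, middle of the tall back face, the one flush with the wall (y = +20 mm in the block's frame)
- block_a_tab (a point): block_a: lower edge of the tip of the tab (x = -39 mm in the block's frame)
- block_b: aluminium L-section block, 150 g, all alike, 2 or 3 present (else None). Base 50 (x) x 40 (y) x 16 mm high; a wall 50 long, 14 thick (y +6 to +20 mm) rises flush with the +y side to 46 mm above the underside: grip it here. A tab 14 long x 16 wide x 8 high sticks out of the middle of the -x end. Origin: centre of the base's underside, z up. Starts upright on a rubber mat 3 mm thick
- block_b_end (a point): block_b: lower edge, middle of the plain end face (x = +25 mm in the block's frame)
- block_b_back (a point): block_b: lower edge, middle of the tall back face, the one flush with the wall (y = +20 mm in the block's frame)
- block_b_tab (a point): block_b: lower edge of the tip of the tab (x = -39 mm in the block's frame)
- block_c: aluminium L-section block, 150 g, all alike, 2 or 3 present (else None). Base 50 (x) x 40 (y) x 16 mm high; a wall 50 long, 14 thick (y +6 to +20 mm) rises flush with the +y side to 46 mm above the underside: grip it here. A tab 14 long x 16 wide x 8 high sticks out of the middle of the -x end. Origin: centre of the base's underside, z up. Starts upright on a rubber mat 3 mm thick
- block_c_end (a point): block_c: lower edge, middle of the plain end face (x = +25 mm in the block's frame)
- block_c_back (a point): block_c: lower edge, middle of the tall back face, the one flush with the wall (y = +20 mm in the block's frame)
- block_c_tab (a point): block_c: lower edge of the tip of the tab (x = -39 mm in the block's frame)
- stop (a point): stop strip, steel, 260 long x 12 high x 10 mm thick, fixed on a black granite plate (30 mm thick). Point: on the plate's top, at the middle of the strip's face that looks to the robot; x points into the strip, y along it, z up. Plate: 135 mm free in front, 380 mm long. Blocks fit at 80 mm spacing, centres within 120 mm of this point; the stylus sweeps 7 mm in front of the face
- carriage (a joint): travel (m) of the stylus carriage along its rail, parallel to the strip and 70 mm behind its face: 0 = fully home at the -y end, 0.30 = fully at the +y end. Slides against about 1.5 N and stays where it is left; starts in between
- carriage_grip (a point): middle of the carriage's black upright post, 20 (x) x 18 mm (y, along the rail), 49 mm above the plate's top; the post's top is 14 mm above, its foot on the 44 x 40 mm cream carriage 20 mm below. A thin stylus arm reaches from the carriage to the robot's side over the strip, 53 mm above the plate. Axes as stop
- tray: fixed grey tray 84 (x) x 170 (y) x 16 mm high, walls 4 mm, floor about 4 mm, three pockets in a row along y (centres y = -55, 0, +55 mm), each 76 (x) x 51 (y) mm inside, one block each. A flat pull lug 70 mm wide sticks out 15 mm from the middle of its -x side. Origin: centre of its underside, z up
- joystick: bystander: cream control pod 85 x 60 mm with a small black joystick; origin under its centre
- setting_ring: bystander: steel setting ring, 56 mm across, 20 mm high; origin under its centre
Mind the look-alikes: they are no part of the job. Several things have the shape of the tray; the one meant has the colours described above. Leave any blue look-alike of the block_c alone.

How it is judged:
On the way, in this order (a step that is already met when the one before it is completed fails the run):
1. every block stands with its plain end against the stop strip, carriage home (x of block_a_end in the frame of stop between -0.003 and 0.003 m and angle between the x axis of each of block_a, block_b, block_c and the x axis of stop, either way round below 0.07 rad and y of block_a in the frame of stop between -0.12 and 0.12 m and z of block_a in the frame of stop between -0.004 and 0.004 m and angle between each of block_a, block_b, block_c's own z axis and vertical below 0.07 rad and x of block_b_end in the frame of stop between -0.003 and 0.003 m and y of block_b in the frame of stop between -0.12 and 0.12 m and z of block_b in the frame of stop between -0.004 and 0.004 m and x of block_c_end in the frame of stop between -0.003 and 0.003 m and y of block_c in the frame of stop between -0.12 and 0.12 m and z of block_c in the frame of stop between -0.004 and 0.004 m and value of joint carriage below 0.012 m), for 0.3 s.
2. the carriage is at the other end, the blocks still with plain ends against the strip (x of block_a_end in the frame of stop between -0.003 and 0.003 m and angle between the x axis of each of block_a, block_b, block_c and the x axis of stop, either way round below 0.07 rad and y of block_a in the frame of stop between -0.12 and 0.12 m and z of block_a in the frame of stop between -0.004 and 0.004 m and angle between each of block_a, block_b, block_c's own z axis and vertical below 0.07 rad and x of block_b_end in the frame of stop between -0.003 and 0.003 m and y of block_b in the frame of stop between -0.12 and 0.12 m and z of block_b in the frame of stop between -0.004 and 0.004 m and x of block_c_end in the frame of stop between -0.003 and 0.003 m and y of block_c in the frame of stop between -0.12 and 0.12 m and z of block_c in the frame of stop between -0.004 and 0.004 m and value of joint carriage above 0.288 m), for 0.3 s.
3. every block stands with its tall back face against the strip, carriage still at the other end (x of block_a_back in the frame of stop between -0.003 and 0.003 m and angle between the y axis of each of block_a, block_b, block_c and the x axis of stop, either way round below 0.07 rad and y of block_a in the frame of stop between -0.12 and 0.12 m and z of block_a in the frame of stop between -0.004 and 0.004 m and angle between each of block_a, block_b, block_c's own z axis and vertical below 0.07 rad and x of block_b_back in the frame of stop between -0.003 and 0.003 m and y of block_b in the frame of stop between -0.12 and 0.12 m and z of block_b in the frame of stop between -0.004 and 0.004 m and x of block_c_back in the frame of stop between -0.003 and 0.003 m and y of block_c in the frame of stop between -0.12 and 0.12 m and z of block_c in the frame of stop between -0.004 and 0.004 m and value of joint carriage above 0.288 m), for 0.3 s.
4. the carriage is home again, the blocks still with back faces against the strip (x of block_a_back in the frame of stop between -0.003 and 0.003 m and angle between the y axis of each of block_a, block_b, block_c and the x axis of stop, either way round below 0.07 rad and y of block_a in the frame of stop between -0.12 and 0.12 m and z of block_a in the frame of stop between -0.004 and 0.004 m and angle between each of block_a, block_b, block_c's own z axis and vertical below 0.07 rad and x of block_b_back in the frame of stop between -0.003 and 0.003 m and y of block_b in the frame of stop between -0.12 and 0.12 m and z of block_b in the frame of stop between -0.004 and 0.004 m and x of block_c_back in the frame of stop between -0.003 and 0.003 m and y of block_c in the frame of stop between -0.12 and 0.12 m and z of block_c in the frame of stop between -0.004 and 0.004 m and value of joint carriage below 0.012 m), for 0.3 s.
At the end, for the whole second after the job is handed in: every block stands upright (0.07 rad) on a pocket floor, tab to the lug side, at rest; carriage within 12 mm of home. On the way: face within 3 mm of the strip, square to 0.07 rad, centre within 120 mm of the strip's middle, carriage within 12 mm of its ends (x of each of block_a_tab, block_b_tab, block_c_tab in the frame of tray below -0.025 m and x of block_a in the frame of tray between -0.02 and 0.03 m and y of block_a in the frame of tray between -0.08 and 0.08 m and z of block_a in the frame of tray between 0 and 0.009 m and angle between each of block_a, block_b, block_c's own z axis and vertical below 0.07 rad and linear speed of each of block_a, block_b, block_c below 0.02 m/s and x of block_b in the frame of tray between -0.02 and 0.03 m and y of block_b in the frame of tray between -0.08 and 0.08 m and z of block_b in the frame of tray between 0 and 0.009 m and x of block_c in the frame of tray between -0.02 and 0.03 m and y of block_c in the frame of tray between -0.08 and 0.08 m and z of block_c in the frame of tray between 0 and 0.009 m and value of joint carriage below 0.012 m); the robot touches nothing.
It fails at once if a bystander (joystick pod, setting ring) is moved more than 25 mm (distance of any of joystick, setting_ring from where it was at the start of the episode above 0.025 m).
Of block_a, block_b, block_c only 2 to 3 are there at a start; the rules pass over those that are not, and their reading is None.
At some moment in a run one of block_a, block_b, block_c may be knocked a few centimetres aside while the robot is not near it.
Once in a run the grip may slacken for a moment while it holds something.
It also fails if it takes over 210 s, if anything falls off the work surface, if the arm or the gripper's body presses on something with over 40 N, if the wrist force passes 120 N, or if a joint passes its speed limit or range.

## Working session

There is one attempt and no reset: what is moved stays moved. The work goes in short steps, each a Python script; the robot and the scene stay as the last script left them, time stands still between calls to the robot, and variables do not carry over. Pictures are saved under pics/ and viewed, at most 14 in all, crops included, and the job is handed in when it is done.

```bash
ls; mkdir -p pics; python3 - <<'E'
from plant import *
import cv2,numpy as np
for n in("scene","top"):
    im,d=get_image(n);cv2.imwrite(f"pics/{n}0.png",im[:,:,::-1]);np.savez(f"{n}0.npz",im=im,d=d)
    c=get_calibration(n);print(n,np.round(c["intrinsics"],1).tolist(),np.round(c["world_from_camera"],3).tolist())
print(observe())
E
```

```text
pics
scene [[427.1, 0.0, 319.7], [0.0, 427.1, 200.7], [0.0, 0.0, 1.0]] [[0.205, 0.734, -0.647, 1.384], [0.979, -0.16, 0.128, -0.146], [-0.01, -0.66, -0.752, 1.069], [0.0, 0.0, 0.0, 1.0]]
top [[466.3, 0.0, 319.8], [0.0, 466.3, 190.5], [0.0, 0.0, 1.0]] [[-0.023, -0.986, 0.163, 0.249], [-1.0, 0.024, 0.002, 0.041], [-0.006, -0.163, -0.987, 1.796], [0.0, 0.0, 0.0, 1.0]]
{'time_s': 0.1, 'q': array([-1.28006266e+00,  2.21156159e-01,  1.52748732e+00,  2.23340271e-06,
        1.39471337e+00, -1.26091954e-01]), 'joint_velocities': array([-0.00136538, -0.00200097, -0.00265424,  0.0018218 ,  0.00065786,
        0.00030709]), 'joint_torque': array([ 1.99673894e-03, -4.98241961e+01, -3.90548122e+01, -1.19788774e-04,
        5.63912748e-03,  5.53921973e-05]), 'eef_pos': array([ 0.25288204, -0.57096058,  0.2303081 ]), 'tcp_rot': array([-3.13984275e+00, -2.24041619e-04,  4.16825034e-01]), 'ft_force': array([-0.70219209, -0.70642865,  0.44521159]), 'torque': array([0.06524012, 0.02275498, 0.05976228]), 'grasp_force': 0.0, 'opening': 0.08540922003645872}
```

View pics/scene0.png

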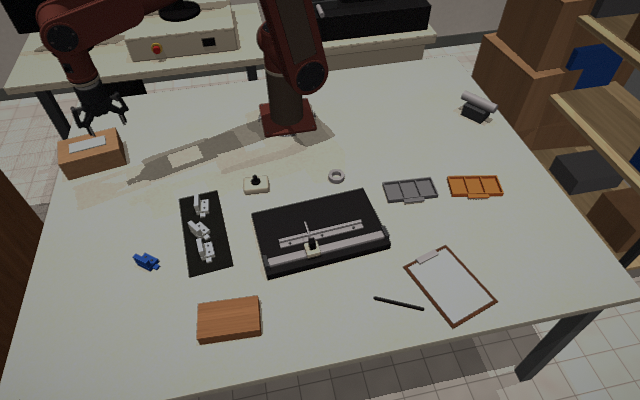

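View pics/top0.png

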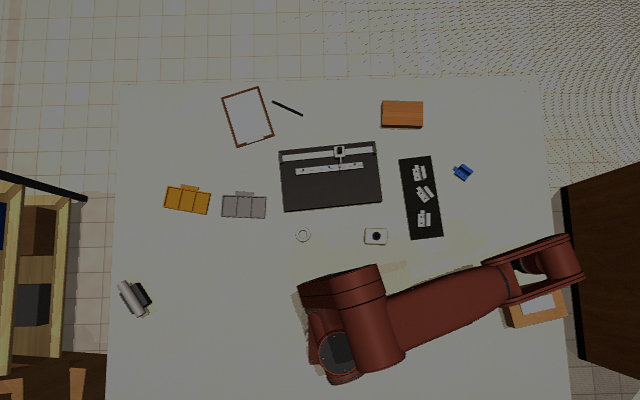

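The overview shows three white blocks on the dark mat (top px (419,173), (425,194), (424,219)) and the stand at (330,177) with its carriage at about (340,151). The grey tray is at (244,205) with its lug on the far side, the ring at (303,236) and the joystick at (376,236). The blue and orange look-alikes are at (463,172) and (187,199).

```bash
cat > h.py <<'E'
from plant import *
import cv2,numpy as np
def ray(cal,px,z):
    K=cal["intrinsics"];T=np.array(cal["world_from_camera"])
    px=np.atleast_2d(np.asarray(px,float))
    d=np.c_[(px-[K[0][2],K[1][2]])/[K[0][0],K[1][1]],np.ones(len(px))]@T[:3,:3].T
    o=T[:3,3];return o+d*((z-o[2])/d[:,2])[:,None]
def snap(name,fn):
    cal=get_calibration(name);im,d=get_image(name)
    cv2.imwrite(f"pics/{fn}.png",im[:,:,::-1]);np.savez(f"{fn}.npz",im=im,d=d,K=cal["intrinsics"],T=cal["world_from_camera"]);return im,d,cal
def load(fn):
    z=np.load(fn+".npz");return z["im"],z["d"],{"intrinsics":z["K"],"world_from_camera":z["T"]}
E
python3 - <<'E'
from h import *
c=get_calibration("top")
for n,p,z in[("blk",[[419,173],[425,194],[424,219]],.02),("mat",[[400,158],[431,156],[443,236],[412,240]],.003),("plate",[[279,150],[375,142],[382,202],[284,212]],.03),("tray",[[223,194],[267,196],[265,218],[222,216],[244,192]],.016),("ring joy",[[303,236],[376,236]],.02),("post",[[340,151]],.09)]:
    print(n,np.round(ray(c,p,z)[:,:2],3).tolist())
T=np.array(get_calibration("wrist")["world_from_camera"]);o=observe()
from scipy.spatial.transform import Rotation as R
Rt=R.from_euler("xyz",o["tcp_rot"]).as_matrix()
print(np.round(Rt.T@(T[:3,3]-o["eef_pos"]),3),np.round(Rt.T@T[:3,:3],3).tolist(),get_calibration("wrist")["intrinsics"])
E
```

```text
blk [[0.602, -0.342], [0.519, -0.361], [0.422, -0.351]]
mat [[0.667, -0.275], [0.672, -0.397], [0.357, -0.423], [0.345, -0.304]]
plate [[0.705, 0.199], [0.727, -0.176], [0.49, -0.192], [0.461, 0.182]]
tray [[0.538, 0.419], [0.527, 0.249], [0.441, 0.257], [0.453, 0.422], [0.544, 0.338]]
ring joy [[0.369, 0.112], [0.362, -0.165]]
post [[0.679, -0.035]]
[ 0.074 -0.001 -0.142] [[0.001, -0.957, -0.289], [1.0, 0.001, -0.001], [0.002, -0.289, 0.957]] [[292.05531588   0.         317.14477392]
 [  0.         292.05531588 199.60197038]
 [  0.           0.           1.        ]]
```

```bash
python3 - <<'E'
from h import *
P=np.pi
for n,p in(("mat",[.54,-.35,.22]),("stand",[.63,0.0,.25]),("tray",[.51,.335,.22])):
    movep(p,[P,0,0]);hold(.3);snap("wrist","w_"+n)
print(observe()["time_s"])
a=np.hstack([cv2.imread(f"pics/w_{n}.png")[:,160-80*(n=="stand"):480+80*(n=="stand")] for n in("mat","tray")])
cv2.imwrite("pics/c1.png",a)
E
```

```text
5.2083
```

View pics/c1.png

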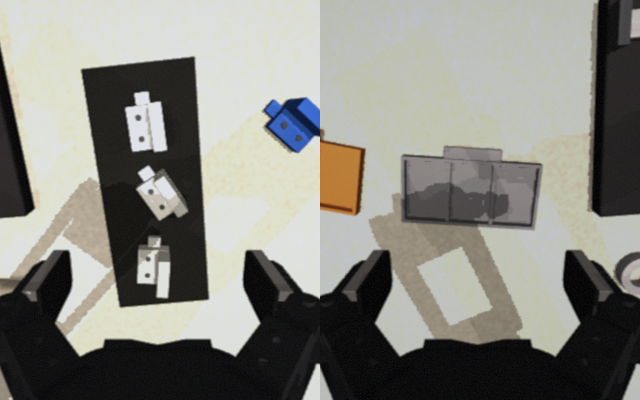

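View pics/w_stand.png

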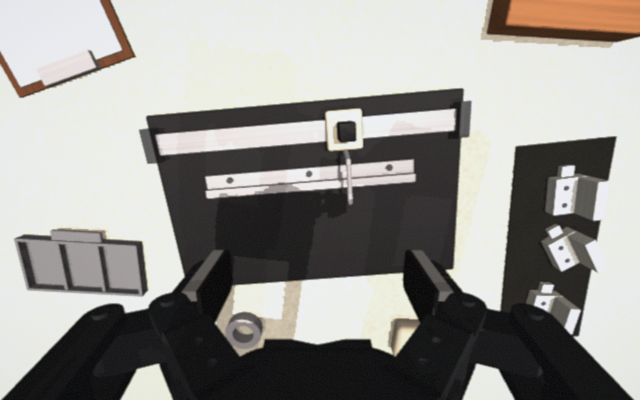

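The left crop shows three upright blocks at (145,122), (160,192) and (153,262), tabs towards the top and walls on the right; the tray is at about (472,190) with its lug on top. The stand picture shows the strip's front foot running from (207,197) to (414,180), the carriage post at (347,131) and the ring at (245,330). Next I'll locate them by depth.

```bash
cat >> h.py <<'E'
def cloud(d,cal):
    K=np.array(cal["intrinsics"]);T=np.array(cal["world_from_camera"])
    v,u=np.mgrid[:d.shape[0],:d.shape[1]]
    P=np.dstack([(u-K[0,2])/K[0,0]*d,(v-K[1,2])/K[1,1]*d,d])@T[:3,:3].T+T[:3,3]
    P[d<=0]=np.nan;return P
def rects(P,mask,lo,hi,amin=40):
    m=(mask&(P[...,2]>lo)&(P[...,2]<hi)).astype(np.uint8)
    n,L,S,_=cv2.connectedComponentsWithStats(m,connectivity=4)
    out=[]
    for i in range(1,n):
        if S[i,4]>=amin:
            p=P[L==i];(cx,cy),(w,h),a=cv2.minAreaRect((p[:,:2]*1000).astype(np.float32))
            if w<h:w,h,a=h,w,a+90
            out.append((cx/1000,cy/1000,np.median(p[:,2]),w,h,(a+90)%180-90,S[i,4]))
    return out
E
python3 - <<'E'
from h import *
np.set_printoptions(suppress=True,precision=4)
im,d,c=load("w_stand");P=cloud(d,c);x,y=P[...,0],P[...,1]
br=im.min(2)>100
print("plate z",np.nanmedian(P[230:260,260:400,2]))
pl=(x>.45)&(x<.8)&(abs(y)<.25)
for lo,hi in((.034,.048),(.048,.066),(.075,.11)):
    print(lo,[tuple(np.round(r,4)) for r in rects(P,pl,lo,hi)])
im,d,c=load("w_mat");P=cloud(d,c);x,y=P[...,0],P[...,1]
m=(x>.35)&(x<.7)&(y<-.28)&(y>-.42)
print("mat z",np.nanmedian(P[100:300,265:300,2]))
for lo,hi in((.007,.0145),(.0145,.026),(.04,.06)):
    print(lo,*[np.round(r,4) for r in rects(P,m,lo,hi)],sep="\n")
im,d,c=load("w_tray");P=cloud(d,c);x,y=P[...,0],P[...,1]
m=(x>.4)&(x<.6)&(y>.22)&(y<.43)
for lo,hi in((.002,.03),(.012,.022)):print("tray",[tuple(np.round(r,4)) for r in rects(P,m,lo,hi)])
E
```

```text
plate z 0.03008567553540617
0.034 [(np.float64(0.7953), np.float64(-0.2256), np.float64(0.0392), np.float64(49.1401), np.float64(11.5174), np.float64(86.6858), np.float64(573.0)), (np.float64(0.6922), np.float64(-0.1072), np.float64(0.0398), np.float64(110.1998), np.float64(39.7925), np.float64(-87.7444), np.float64(2130.0)), (np.float64(0.6732), np.float64(0.0903), np.float64(0.04), np.float64(202.4044), np.float64(39.5686), np.float64(-85.3388), np.float64(3692.0)), (np.float64(0.6376), np.float64(-0.0889), np.float64(0.0356), np.float64(8.5363), np.float64(7.4781), np.float64(66.2837), np.float64(40.0)), (np.float64(0.6226), np.float64(-0.0814), np.float64(0.0417), np.float64(78.0337), np.float64(10.8263), np.float64(-85.2993), np.float64(583.0)), (np.float64(0.6131), np.float64(0.0511), np.float64(0.0418), np.float64(175.936), np.float64(13.5519), np.float64(-85.4697), np.float64(1297.0))]
0.048 [(np.float64(0.6944), np.float64(-0.1663), np.float64(0.0515), np.float64(39.7174), np.float64(12.7613), np.float64(3.9316), np.float64(428.0)), (np.float64(0.682), np.float64(-0.0305), n
[... 771 characters left out ...]
45
[  0.5943  -0.3296   0.0189  49.9623  25.2002   7.9682 984.    ]
[  0.5137  -0.3546   0.019   50.328   40.0674  34.494  717.    ]
[  0.4166  -0.3437   0.0191  50.9188  39.2846  -4.5337 733.    ]
0.04
[  0.5971  -0.3498   0.0488  50.0072  13.9852   7.9519 652.    ]
[  0.5212  -0.3653   0.0488  50.2036  14.1115  34.4896 578.    ]
[  0.4158  -0.3571   0.049   50.7637  14.067   -2.7235 452.    ]
tray [(np.float64(0.4935), np.float64(0.3435), np.float64(0.0045), np.float64(170.6484), np.float64(99.4114), np.float64(86.2457), np.float64(9923.0))]
tray [(np.float64(0.4935), np.float64(0.3435), np.float64(0.015), np.float64(170.6703), np.float64(99.3076), np.float64(86.3134), np.float64(2665.0))]
```

```bash
cat >> h.py <<'E'
PI=np.pi
def stopfit(P):
    """strip's middle (face foot) and yaw from the strip's top points; also the post"""
    x,y,z=P[...,0],P[...,1],P[...,2]
    m=(z>.0405)&(z<.0435)&(x>.56)&(x<.655)&(abs(y)<.17)
    p=(P[m][:,:2]*1000).astype(np.float32)
    vx,vy,_,_=cv2.fitLine(p,cv2.DIST_HUBER,0,.01,.01).ravel()
    if vy<0:vx,vy=-vx,-vy
    yaw=np.arctan2(vy,vx)-PI/2
    R=np.array([[np.cos(yaw),-np.sin(yaw)],[np.sin(yaw),np.cos(yaw)]])
    q=P[m][:,:2]@R
    lo,hi=np.percentile(q[:,0],[2,98]);face=(lo+hi)/2-.005
    return R@np.array([face,(q[:,1].min()+q[:,1].max())/2]),yaw,(hi-lo,np.ptp(q[:,1]))
S0=None
def tostop(xy,S=None):
    o,a=S or STOP;c,s=np.cos(a),np.sin(a);v=np.asarray(xy)-o
    return np.array([c*v[0]+s*v[1],-s*v[0]+c*v[1]])
def fromstop(x,y,S=None):
    o,a=S or STOP;c,s=np.cos(a),np.sin(a)
    return np.array([o[0]+c*x-s*y,o[1]+s*x+c*y])
def standview(fn,show=True):
    movep([.605,0,.26],[PI,0,0]);hold(.3);im,d,c=snap("wrist",fn);P=cloud(d,c)
    pl=(P[...,0]>.42)&(P[...,0]<.75)&(abs(P[...,1])<.24)
    o,a,sz=stopfit(P);print("stop",np.round(o,4),"yaw",round(np.degrees(a),2),np.round(sz,4))
    for n,lo,hi in(("post",.088,.097),("wall",.068,.081)):
        for r in rects(P,pl,lo,hi,100):
            if n=="wall" and r[3]<40: continue
            print(n,"stop xy mm",np.round(tostop(r[:2],(o,a))*1000,1),"ang",round((r[5]-np.degrees(a)+45)%180-45,1),"size",np.round(r[3:5],1))
    return o,a
E
python3 - <<'E'
from h import *
im,d,c=load("w_stand");P=cloud(d,c);o,a,sz=stopfit(P);print(o,np.degrees(a),sz)
open("h.py","a").write(f"STOP=(np.array([{o[0]:.4f},{o[1]:.4f}]),{a:.4f})\n")
import h;h.STOP=(o,a)
post=tostop([.6835,-.0303]);print("post",post)
gripper_to(.04,f_grip=60)
for z in(.16,.064):
    p=fromstop(*post)
    if z>.1: movep([*p,z],[PI,0,a])
    else: move_l([*p,z],feed=.08,max_force=15)
print(observe()["eef_pos"],observe()["q"])
p=fromstop(post[0],-.175);print(move_l([*p,.064],feed=.06,max_force=12),tostop(observe()["eef_pos"][:2]),observe()["ft_force"])
p=observe()["eef_pos"];q=p[:2]+fromstop(0,.006)-fromstop(0,0)
move_l([*q,.064],feed=.05);move_l([*q,.18])
standview("s1");print(observe()["time_s"])
E
```

```text
[0.61012975 0.00876186] 4.699798 (np.float64(0.00965041803551181), np.float64(0.2595315740913925))
post [ 0.06992303 -0.04494211]
[ 0.68410294 -0.03039254  0.0648866 ] [-1.59425710e-01  5.10670833e-01  1.48059396e+00 -1.62130961e-05
  1.14891231e+00  1.32932813e+00]
True [ 0.06946737 -0.161622  ] [0.40818622 2.46554485 1.17897802]
stop [0.61   0.0088] yaw 4.71 [0.0096 0.2581]
post stop xy mm [  69.9 -149.6] ang -1.2 size [19.9 18. ]
12.625
```

```bash
cat >> h.py <<'E'
def find(fn,view,zb,box):
    """upright blocks on a surface at zb: list of (wall xy, block yaw)"""
    movep(view,[PI,0,0]);hold(.25);im,d,c=snap("wrist",fn);P=cloud(d,c);x,y,z=P[...,0],P[...,1],P[...,2]
    i=im.astype(int);m=(x>box[0])&(x<box[1])&(y>box[2])&(y<box[3])&(i[...,2]-i[...,0]<40)
    out=[]
    for r in rects(P,m,zb+.039,zb+.051,100):
        if not(44<r[3]<56 and 11<r[4]<18):print("odd",np.round(r,3));continue
        w=np.array(r[:2]);n=np.radians(r[5]+90);n=np.array([np.cos(n),np.sin(n)])
        b=m&(abs(z-zb-.016)<.004)&(np.hypot(x-w[0],y-w[1])<.035)
        if (P[b][:,:2]-w).mean(0)@n>0:n=-n
        out.append((w,np.arctan2(n[1],n[0])-PI/2))
    return out
def wrap(a,lo):return (a-lo)%(2*PI)+lo
def pick(w,yaw,zb,grip=.02,op=.045):
    gripper_to(op)
    movep([*w,.17],[PI,0,yaw]);move_l([*w,zb+grip],feed=.12,max_force=15)
    gripper_to(.0,f_grip=60);o=observe();print("gripped",round(o["opening"],4),round(o["grasp_force"],1),np.round(o["eef_pos"],4))
    move_l([*w,.17],feed=.2)
def place(x,y,yaw,back,zb=.0302,grip=.02):
    """stop-frame wall xy; approach from `back` in front, push into the strip"""
    p=fromstop(x-back,y);movep([*p,.17],[PI,0,yaw]);o=observe();print("carry",round(o["opening"],4),round(o["grasp_force"],1))
    e=move_l([*p,zb+grip+.0006],feed=.1,max_force=12);o=observe();print("down",e,np.round(o["eef_pos"][2],4))
    zz=o["eef_pos"][2] if e else zb+grip+.0006
    p=fromstop(x+.006,y);e=move_l([*p,zz],feed=.02,max_force=7)
    o=observe();print("push",e,"stop x",np.round(tostop(o["eef_pos"][:2])*1000,1),"opening",round(o["opening"],4))
    gripper_to(.035);q=o["eef_pos"];move_l([*q[:2],.17],feed=.2)
E
cat > st1.py <<'E'
from h import *
import sys
k=int(sys.argv[1]);slot=[.08,0,-.08][k]
B=find(f"m{k}",[.54,-.35,.22],.003,(.3,.72,-.5,-.2))
for w,b in B:print(np.round(w,4),round(np.degrees(wrap(b,0)),1))
w,b=max(B,key=lambda t:t[0][0])
pick(w,wrap(b-PI,-PI/2),.003)
place(-.025,slot+.013,STOP[1]+PI,.012)
print(observe()["time_s"])
E
python3 st1.py 0
```

```text
[ 0.5971 -0.3498] 187.9
[ 0.5211 -0.3654] 214.6
[ 0.4161 -0.357 ] 177.1
gripped 0.0131 59.6 [ 0.5976 -0.3502  0.0239]
carry 0.0131 58.7
down True 0.0509
push True stop x [-38.   93.1] opening 0.0127
22.1417
```

```bash
python3 - <<'E'
s=open("h.py").read()
a=s.index("    zz=o[");b=s.index("    o=observe();print(\"push\"")
s=s[:a]+'''    z0=o["eef_pos"][2]+.0012 if e else zb+grip+.0016;push(x,y,z0)
def push(x,y,zz):
    q=observe()["eef_pos"];move_l([*q[:2],zz],feed=.02);hold(.2)
    p=fromstop(x+.006,y);e=move_l([*p,zz],feed=.02,max_force=12)
'''+s[b:]
s=s.replace('e=move_l([*p,zb+grip+.0006]','e=move_l([*p,zb+grip+.0014]');open("h.py","w").write(s)
E
python3 - <<'E'
from h import *
q=observe()["eef_pos"]
move_l([*q[:2],.0505],feed=.12,max_force=15);gripper_to(0,f_grip=60);print(observe()["opening"],observe()["eef_pos"])
push(-.025,.093,.052)
standview("s2");print(observe()["time_s"])
E
```

```text
0.013101526014753303 [0.56475666 0.09848045 0.05172206]
push True stop x [-24.3  93. ] opening 0.013
stop [0.6099 0.0085] yaw 4.73 [0.0099 0.2589]
post stop xy mm [  70.  -149.3] ang -0.1 size [19.9 18.4]
wall stop xy mm [-24.9  93.7] ang 0.4 size [49.9 14.7]
28.8167
```

```bash
python3 st1.py 1
```

```text
[ 0.5211 -0.3653] 214.5
[ 0.3914 -0.3463] 166.8
gripped 0.0127 59.3 [ 0.5217 -0.3658  0.0239]
carry 0.0131 58.6
down False 0.0524
push True stop x [-25.2  13.1] opening 0.013
39.2833
```

```bash
python3 st1.py 2; python3 - <<'E'
from h import *
standview("s3");print(observe()["time_s"])
E
```

```text
[ 0.3913 -0.3462] 166.9
gripped 0.0129 59.5 [ 0.3917 -0.3468  0.0238]
carry 0.0125 58.6
down False 0.0524
push True stop x [-25.2 -66.8] opening 0.0128
51.325
stop [0.6094 0.0088] yaw 4.73 [0.0108 0.2594]
post stop xy mm [  70.5 -149.6] ang 0.0 size [19.9 18.4]
wall stop xy mm [-24.9 -66.1] ang 0.1 size [50.2 14.2]
wall stop xy mm [-25.   13.7] ang 0.0 size [50.2 14.1]
wall stop xy mm [-24.5  93.5] ang 0.1 size [50.2 14.6]
54.475
```

```bash
cat >> h.py <<'E'
def slide(y0,y1):
    gripper_to(.04);a=STOP[1];p=fromstop(.0699,y0);movep([*p,.17],[PI,0,a]);move_l([*p,.064],feed=.12,max_force=15)
    s=np.sign(y1-y0);p=fromstop(.0699,y1);e=move_l([*p,.064],feed=.08,max_force=12);y=tostop(observe()["eef_pos"][:2])[1]
    print("slide",e,y);p=fromstop(.0699,y-s*.006);move_l([*p,.064],feed=.05);move_l([*p,.18],feed=.2)
E
python3 - <<'E'
from h import *
slide(-.1496,.175)
standview("s4");print(observe()["time_s"])
E
```

```text
slide True 0.16025144198318841
stop [0.6094 0.0095] yaw 4.72 [0.0108 0.2602]
post stop xy mm [ 70.5 148.7] ang 0.0 size [19.9 18.9]
wall stop xy mm [-25.  -66.7] ang -0.5 size [50.  14.2]
wall stop xy mm [-24.8  13. ] ang -0.1 size [49.7 14. ]
wall stop xy mm [-24.1  92.6] ang 0.5 size [50.  14.3]
62.0917
```

View pics/s4.png

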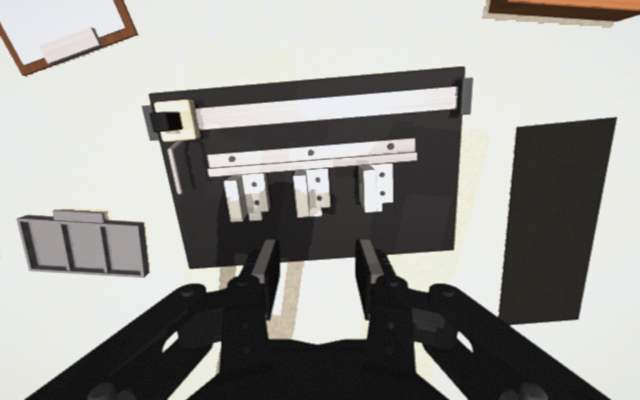

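All three blocks have their ends at the strip (image (247,195), (312,192), (376,187)), and the carriage is at the far left end (168,120). Next I'll turn the blocks.

```bash
cat > st3.py <<'E'
from h import *
a=STOP[1]
for s in map(float,__import__("sys").argv[1:]):
    w=fromstop(-.025,s+.013);pick(w,a+PI,.0302,grip=.0204)
    if observe()["opening"]<.010:print("LOST");break
    place(-.007,s,a+PI/2,.012)
standview("s5_%d"%observe()["time_s"]);print(observe()["time_s"])
E
python3 st3.py .08
```

```text
gripped 0.0129 59.8 [0.5782 0.0996 0.0516]
carry 0.0132 58.9
down True 0.0516
push True stop x [-7.1 80.1] opening 0.0132
stop [0.6094 0.0092] yaw 4.75 [0.0108 0.2596]
post stop xy mm [ 70.6 148.9] ang -1.0 size [19.8 18.2]
wall stop xy mm [-25.  -66.4] ang -0.4 size [50.3 14.1]
wall stop xy mm [-25.   13.3] ang -0.1 size [50.1 14.1]
wall stop xy mm [-7.3 80.5] ang 90.0 size [50.5 14.5]
73.7667
```

```bash
python3 st3.py 0 -.08
```

```text
gripped 0.0131 59.6 [0.5849 0.0197 0.0516]
carry 0.013 58.9
down True 0.0516
push True stop x [-7.   0.2] opening 0.0128
gripped 0.0129 59.7 [ 0.5915 -0.0602  0.0516]
carry 0.0129 59.0
down True 0.0516
push True stop x [ -7.  -79.7] opening 0.0129
stop [0.6094 0.0089] yaw 4.73 [0.0109 0.2595]
post stop xy mm [ 70.6 149.6] ang -0.7 size [20.  18.7]
wall stop xy mm [ -7.1 -77.9] ang 89.7 size [49.5 14.4]
wall stop xy mm [-7.   1.5] ang 90.0 size [49.9 14.4]
wall stop xy mm [-7.1 80.8] ang 89.9 size [50.3 14.2]
94.675
```

```bash
python3 - <<'E'
from h import *
slide(.1493,-.175)
standview("s6");print(observe()["time_s"])
im,d,c=load("s6");P=cloud(d,c)
movep([.51,.335,.22],[PI,0,0]);hold(.3);im,d,c=snap("wrist","tr2");P=cloud(d,c);x,y=P[...,0],P[...,1]
print([np.round(r,4) for r in rects(P,(x>.4)&(x<.6)&(y>.22)&(y<.43),.002,.03)],observe()["time_s"])
E
```

```text
slide True -0.16165919837609846
stop [0.6093 0.0092] yaw 4.71 [0.011  0.2585]
post stop xy mm [  70.6 -149.9] ang -0.1 size [19.9 18.5]
wall stop xy mm [ -7.1 -78.3] ang 90.0 size [49.6 14.5]
wall stop xy mm [-7.1  1.2] ang 90.1 size [49.9 14.2]
wall stop xy mm [-7.1 80.3] ang 90.1 size [50.2 14.4]
102.3167
[array([4.934000e-01, 3.436000e-01, 4.500000e-03, 1.702422e+02,
       9.932560e+01, 8.627100e+01, 9.911000e+03])] 103.9833
```

```bash
cat > st5.py <<'E'
from h import *
a=STOP[1];t=np.radians(176.28);C=np.array([.4859,.3441])
ft=lambda x,y:fromstop(x,y,(C,t))
sy,py=map(float,__import__("sys").argv[1:])
pick(fromstop(-.0071,sy),a+PI/2,.0302,grip=.0204)
if observe()["opening"]<.010:raise SystemExit("LOST")
p=ft(.007,py+.013);movep([*p,.13],[PI,0,t-PI]);o=observe();print("carry",o["opening"],o["grasp_force"])
e=move_l([*p,.0262],feed=.08,max_force=10);print("down",e,observe()["eef_pos"])
gripper_to(.035);move_l([*p,.17],feed=.2)
movep([.51,.335,.22],[PI,0,0]);hold(.25);im,d,c=snap("wrist","t_%d"%(py*1000));P=cloud(d,c);x,y=P[...,0],P[...,1]
for r in rects(P,(x>.4)&(x<.6)&(y>.22)&(y<.45),.04,.06,100):print("wall tray mm",np.round(tostop(r[:2],(C,t))*1000,1),np.round(r[2:6],4))
print(observe()["time_s"])
E
python3 st5.py .0803 -.055
```

```text
gripped 0.013 59.3 [0.5971 0.0883 0.0516]
carry 0.012945485489386881 58.56029570102692
down False [0.48214495 0.38679015 0.02695807]
wall tray mm [  6.7 -42.1] [ 4.99000e-02  5.05328e+01  1.36583e+01 -2.86040e+00]
113.6
```

```bash
python3 st5.py .0008 0 && python3 st5.py -.0788 .055
```

```text
gripped 0.0126 59.3 [0.6036 0.0089 0.0516]
carry 0.012524262948343556 58.49736213684082
down False [0.47860538 0.33184497 0.02690015]
wall tray mm [  6.7 -42.3] [ 4.99000e-02  5.02809e+01  1.40463e+01 -3.21550e+00]
wall tray mm [ 6.5 12.1] [ 4.99000e-02  5.01718e+01  1.39989e+01 -3.39580e+00]
123.3417
gripped 0.0126 59.3 [ 0.6102 -0.0705  0.0516]
carry 0.012826819982848243 58.53092014789581
down False [0.47507121 0.27693366 0.02688189]
wall tray mm [  6.9 -41.9] [ 4.99000e-02  5.05238e+01  1.36301e+01 -2.64300e+00]
wall tray mm [ 6.4 12.2] [ 4.99000e-02  5.01336e+01  1.39929e+01 -3.59300e+00]
wall tray mm [ 6.3 67.4] [ 4.98000e-02  4.99640e+01  1.45528e+01 -2.99690e+00]
133.3
```

```bash
python3 - <<'E'
from h import *
im=get_image("scene")[0];standview("fin")
a=cv2.imread("pics/t_55.png");cv2.imwrite("pics/f.png",a[:260])
E
```

```text
stop [0.609  0.0218] yaw 4.71 [0.0096 0.2859]
post stop xy mm [  69.9 -162.6] ang 0.0 size [20. 18.]
```

View pics/f.png

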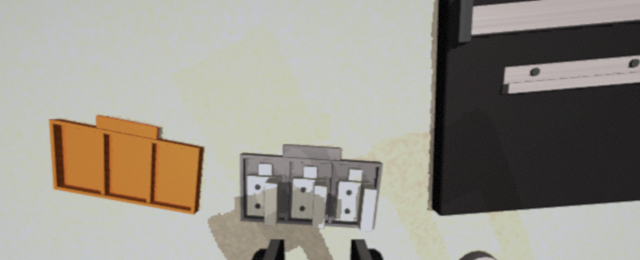

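The three blocks stand upright in the grey tray at (264,190), (308,190) and (355,195), with their tabs towards the lug at the top. The carriage is home: the shifted strip middle in that last reading comes from stray points (strip length read as 286 mm), and correcting for it puts the post at about -150 mm.

```bash
python3 -c "
from plant import *
print(job_done(),observe()['time_s'])"
```

```text
the job is handed in; nothing more can be done
the job is handed in; nothing more can be done
```

I traced all three blocks in both orientations, put them in the grey tray with their tabs to the lug side, left the carriage home, and handed the job in at about 135 s of the 210 s limit; the hand-in gave no verdict.

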